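# Take the spring-loaded screw cap off a hydraulic filter

## Robot

A 7-joint arm with a two-finger parallel gripper is mounted at the origin on the work surface. World frame = base frame: x ahead of the robot, y to its left, z up, the work surface at z = 0. Lengths are in m, angles in rad, forces in N, time in s.
With the tool pointing down it reaches from about 0.425 to 1.025 m from the base axis. Payload 9.4 kg.
Tool frame: the origin (TCP) lies midway between the tips of the shut fingers; the grasp point (between the pads) lies 19 mm behind it (env.pinch_z is the distance from the TCP to the grasp point, in m); z points along the fingers, y is the direction in which the jaws open and shut (so a half turn about z gives the same grasp; the last joint's range is limited). The gripper opens to 85 mm and grips with 20 to 120 N. Pads are 22 mm wide; open, the fingers measure 114 mm over their backs; the gripper's body (76 mm by 85 mm) begins 54 mm behind the grasp point. The pads swing forward as they close: fully open they stand 13 mm farther back than shut.
Start: joints at [-0.077, 0.599, -0.003, 1.599, 0.002, 0.943, -0.08], TCP at [0.725, -0, 0.231] pointing down, gripper open.
Joint ranges: [-2.57, 2.57], [-0.35, 1.97], [-1.29, 1.29], [0.11, 2.56], [-1.05, 4.19], [0.11, 1.86], [-2.63, 2.63]. Speed limits (rad/s): [2.22, 2.22, 3.01, 3.01, 3.14, 3.14, 3.14].

## Interface

Orientations are given as a rotation vector (axis times angle).
In Python, from cell import telemetry, optics, env gives the robot as it stands.
- The arm moves only by the tool carry_out, never from a script. Its argument "rows" is a list of rows, each a list of 3 entries, a list of its own where there are three numbers: the opening, from -1 (shut) to 1 (fully open), so that 0 is half open, then the shift along the tool's x, y, z in units of 25 mm (1.0 is 25 mm), then the turn, a rotation vector about the tool's x, y, z in units of 6 degrees (1.0 is 6 degrees). In form: [[fingers, [tx, ty, tz], [wx, wy, wz]], ...]. A call has exactly 5 rows; each row is the pose to reach, as a shift and turn from the pose measured when the call began, along the tool's axes at that moment; what a row does not reach only later rows make up. A row lasts 1/12 s, in which the tool goes at most 41.7 mm and 7.16 degrees, less where a joint would pass 70% of its speed; a pose out of reach is approached as far as the arm can. A call with a gripper value outside its range is refused whole. The fingers move at their own pace and stop on an object; the grip force is fixed at half the most. Time passes only in rows, so rows that repeat a pose let the fingers close, or fill a call up. It gives the time, the measured TCP pose, the force and the opening at its end, in the units of the state.
- telemetry.sense(): the state, without advancing time (a new reading comes with each control period).
- optics.snapshot(name): name is "scene" or "side" or "wrist"; returns (picture, depth): 480x640x3 uint8, red, green, blue; 480x640 float32, m along the optical axis (not along the pixel's ray), 0 where there is no reading.
- optics.camera_params(name): a dict with "K" (3x3 intrinsics, pixels), "rvec" (rotation vector, rad) and "tvec" (3), from world to camera coordinates, as OpenCV has them. Camera axes: x right, y down, z forward; pixel columns grow to the right and rows downward; lengths in m; the calibration is good to about 2 mm. A picture is of the moment at which its call begins: read the wrist's pose just before it. camera_params takes no time and is no camera call; for the wrist camera it gives the pose at the moment of the call.
- env.finish_job(): hands the job in, once; it reports no verdict.
The state is a dict: "time_s": time; "joint_pos": joint angles; "joint_vel": joint speeds; "tau": joint torques, N m; "tcp_pos": TCP position; "tool_rot": TCP orientation; "force": force on the tool from outside, world axes, zero at the start; "torque": the same for the moment, N m; "width": finger opening in m.
Only numpy, scipy, OpenCV 4.12 (cv2) and the standard library are available. Lean on these libraries where they do the work, as an engineer would, in place of code of your own. Each camera call takes 0.05 s, during which the arm holds its last target. There are 200 camera calls.

## Task

Unscrew the hexagon-headed cap from the hydraulic filter on the bench, regripping as often as it needs: feel for the point where it comes free just before its stop, and do not force the thread or the stop. A spring pushes under the cap, so keep hold of it as the thread lets go and do not let it jump off or fall. Then set it down gently, hexagon up, in the empty steel tray, let go, and leave everything else where it is.

Things in the scene. Friction and masses are not known exactly. Their poses are not given: they have to be found in the camera images.
- cap: Loose aluminium screw cap, about 0.12 kg, 70 mm tall: a hollow round skirt 60 mm across and 42 mm tall, and on its flat top a hexagon 36 mm across flats, 28 mm tall. Origin: on the axis at the skirt's open lower rim; z is up out of the hexagon. Two flats face +x and -x, the other pairs are turned by 60 and 120 degrees. It starts screwed down on the neck, its rim 1 to 6 mm above the collar
- cap_head (a point): Point on the cap's axis at mid height of the hexagon, 56 mm above the cap's origin. Right-hand thread: the cap loosens anticlockwise seen from above, rising 18 mm per turn (2.9 mm per rad). It comes free somewhere between 1.04 and 1.33 turns from the start (differs by run, 19 to 24 mm up), and 0.07 turn later meets a hard stop. Let go before it is free, it stays by friction
- cap_lugs (a point): Point on the cap's axis, 4 mm above its rim, at two inner lugs that run in the thread with about 1 mm of play sideways, 2 mm up and down. Over 35 N between cap and filter damages the thread: from pulling before it is free, turning on against the stop, not following its rise, or holding it off the neck's axis. Pulled up lightly, it is held by the thread until it is free
- filter_head: Filter head, fixed on the bench: dark steel foot 150 x 180 x 10 mm, dark steel block 120 x 150 mm up to 70 mm high, round collar 76 mm across up to 92 mm, then a threaded neck 40 mm across (50 mm over the thread) from 92 to 129 mm, covered by the cap. Origin: centre of its underside, on the neck's axis, z up
- neck_top (a point): Centre of the neck's top, 129 mm above the filter head's origin. Here a spring plunger 26 mm across comes out and pushes up under the cap with about 5 N over 36 mm of travel, the last 11 mm or so of it after the thread has let go: a cap not held then jumps off. The cap's rim clears the neck when it is above this point
- tray_empty: The empty one of two equal open trays of dark steel sheet, fixed: 135 x 135 mm outside, walls 3 mm thick and 22 mm high, floor 3 mm thick. It is either left or right of the filter. Origin: centre of its underside; axes along its sides
- tray_used: The other, equal tray, in which a gear lies. Not to be used. Origin: centre of its underside
- gear_small: helical steel gear, 64 mm across, 36 mm tall, lying flat inside the tray that is in use; origin at the centre of its underside. Bystander
- gear_large: helical steel gear, 96 mm across, 44 mm tall, lying flat on the bench; origin at the centre of its underside. Bystander
- wrench: open-ended steel wrench lying flat on the bench. Bystander
- pipe_clamp: steel ring clamp, 68 mm across, 16 mm tall, flat on the bench. Bystander
- fitting: brass pipe fitting standing upright, 34 mm wide, 46 mm tall; origin at its underside. Bystander
- oil_bottle: white bottle, 60 mm wide, 150 mm tall, standing; origin at its underside. Bystander
Not all that is in view belongs to the job. What is shaped like the cap but purple or turquoise is not meant.

How it is judged:
On the way:
1. the cap is unscrewed and held in the fingers, clear above the neck (its rim higher than the neck's top) (z of cap in the frame of filter_head above 0.13 m and contact force between the fingers and cap above 1 N), for 0.2 s.
At the end, for the whole second after the job is handed in: The cap stands at rest on the floor of the empty tray, hexagon up within 0.1 rad, wholly inside the walls (its axis within 37 mm of the tray's centre along each side, its rim within 4 mm of the floor) (x of cap in the frame of tray_empty between -0.037 and 0.037 m and y of cap in the frame of tray_empty between -0.037 and 0.037 m and z of cap in the frame of tray_empty below 0.007 m and angle between cap's own z axis and vertical below 0.1 rad and linear speed of cap below 0.02 m/s); the robot touches nothing.
It fails at once if the thread or its stop is forced: more than 35 N between the cap and the filter head while the fingers touch the cap (contact force between cap and filter_head above 35 N and contact force between the fingers and cap above 0.3 N).
It fails at once if the cap is not held when it comes free: it rises off the thread (rim over 122 mm high, over the neck) without the fingers on it (z of cap in the frame of filter_head above 0.122 m and horizontal distance between cap and filter_head below 0.03 m and contact force between the fingers and cap below 0.3 N).
It fails at once if the cap jumps off or falls: faster than 0.5 m/s while not held in the fingers (linear speed of cap above 0.5 m/s and contact force between the fingers and cap below 0.3 N).
It fails at once if a bystander is shifted by more than 30 mm (distance of any of gear_small, gear_large, wrench, pipe_clamp, fitting, oil_bottle from where it was at the start of the episode above 0.03 m).
It also fails if it takes over 72 s, if anything falls off the work surface, if the arm or the gripper's body presses on something with over 40 N, if the wrist force passes 120 N, or if a joint passes its speed limit or range.

## Working session

There is one attempt and no reset: what is moved stays moved. The work goes in short steps, Python scripts to look and compute and a tool call to move; the robot and the scene stay as the last step left them, time stands still between calls to the robot, and variables do not carry over. Pictures are saved under pics/ and viewed, about 8 in all and at most 12, crops included, and the job is handed in when it is done.

Besides the shell and the picture viewer there is one more tool, called as name(argument=value, ...) on one line, values as JSON. carry_out: Moves the arm, as the interface text tells. Its arguments: {"type":"object","properties":{"rows":{"type":"array"}},"required":["rows"]}

```bash
ls; mkdir -p pics
cat > h.py <<'E'
import numpy as np, cv2
from scipy.spatial.transform import Rotation as R
from cell import telemetry, optics, env
def snap(n):
    p=optics.camera_params(n); im,d=optics.snapshot(n); return im,d,p
def world(d,p,u,v,z=None):
    K=np.array(p['K']);Rm=cv2.Rodrigues(np.array(p['rvec'],float))[0];t=np.array(p['tvec']).ravel()
    u=np.atleast_1d(u).astype(int);v=np.atleast_1d(v).astype(int)
    zz=d[v,u]; c=np.stack([(u-K[0,2])/K[0,0]*zz,(v-K[1,2])/K[1,1]*zz,zz],-1)
    return (c-t)@Rm
def allworld(d,p):
    v,u=np.mgrid[0:480,0:640]; return world(d,p,u.ravel(),v.ravel()).reshape(480,640,3)
def save(n,im): cv2.imwrite('pics/'+n+'.png',im[...,::-1])
E
python3 - <<'E'
from h import *
s=telemetry.sense(); print({k:np.round(v,3) for k,v in s.items()},env.pinch_z)
for n in('scene','wrist'):
    im,d,p=snap(n); save(n+'1',im); np.savez(n+'1.npz',d=d,im=im,**{k:np.array(v) for k,v in p.items()})
E
```

```text
pics
{'time_s': np.float64(0.0), 'joint_pos': array([-0.077,  0.6  , -0.003,  1.6  ,  0.002,  0.943, -0.08 ]), 'joint_vel': array([ 0.   , -0.   , -0.   , -0.001, -0.   , -0.001, -0.   ]), 'tau': array([-1.0000e-03, -7.7644e+01,  1.5650e+00, -2.5800e+01,  1.2000e-02,
        9.0000e-03,  0.0000e+00]), 'tcp_pos': array([ 0.725, -0.   ,  0.23 ]), 'tool_rot': array([-2.221e+00, -2.221e+00,  2.000e-03]), 'force': array([-0.073, -0.481, -0.287]), 'torque': array([ 0.02 , -0.024,  0.027]), 'width': np.float64(0.085)} 0.0187
```

View pics/scene1.png

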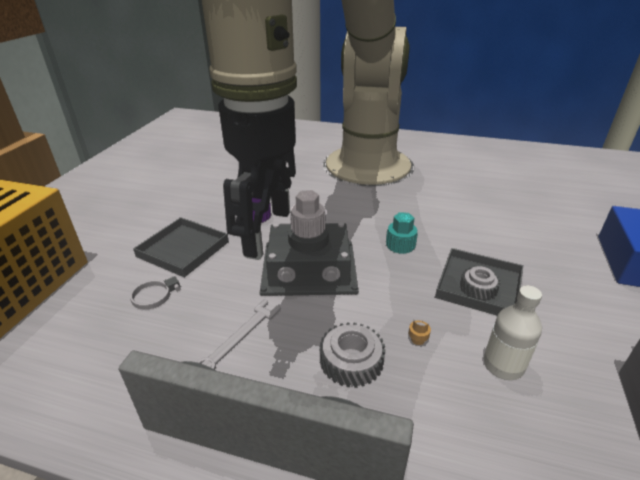

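View pics/wrist1.png

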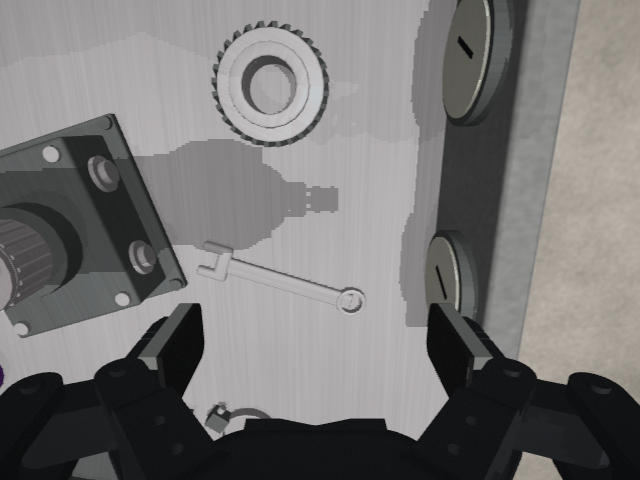

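The scene view shows the grey aluminium cap with its hexagon on the filter block at (308,210). The purple one behind the gripper at (260,210) and the turquoise one at (402,233) are decoys. The empty tray is at (182,245), the used tray with the gear at (480,282).

Run:
```python
from h import *
f=np.load('scene1.npz'); d=f['d'];im=f['im'];W=allworld(d,f)
print('cap hex',W[198:204:3,307].round(3), 'tray',W[245,182].round(3),'purple',W[212,262].round(3),'teal',W[218,402].round(3))
c=W[200,307]
m=(np.hypot(W[...,0]-c[0],W[...,1]-c[1])<.05)
for lo,hi in((.155,.18),(.128,.145)):
    q=W[m&(W[...,2]>lo)&(W[...,2]<hi)]; print(lo,len(q),q.mean(0).round(4),q.min(0).round(4),q.max(0).round(4),np.percentile(q[:,2],[50,90]).round(4))
# tray: points with z<.03 dark
g=im.astype(int).sum(2)
t=W[245,182]; m=(abs(W[...,0]-t[0])<.12)&(abs(W[...,1]-t[1])<.12)&(g<240)&(W[...,2]<.04)&(d>0)
mm=np.zeros((480,640),np.uint8); mm[m]=1; n,l,st,_=cv2.connectedComponentsWithStats(mm); k=l[245,182]; q=W[l==k]
top=q[q[:,2]>.016]; print(len(q),len(top)); 
for a in(q,top): print(cv2.minAreaRect((a[:,:2]*1000).astype(np.float32)))
b=W[(W[...,2]>.06)&(W[...,2]<.075)&(np.hypot(W[...,0]-c[0],W[...,1]-c[1])<.13)]; print('block',cv2.minAreaRect((b[:,:2]*1000).astype(np.float32)))
E4=0
cr=cv2.resize(im[170:300,130:370],None,fx=3.3,fy=3.3,interpolation=cv2.INTER_CUBIC); save('crop',cr)
```

```text
cap hex [[ 0.501 -0.021  0.165]
 [ 0.508 -0.019  0.164]] tray [ 0.493 -0.303  0.004] purple [0.763 0.013 0.3  ] teal [0.368 0.136 0.069]
0.155 319 [ 0.4978 -0.0217  0.1641] [ 0.4722 -0.0425  0.1551] [ 0.5148 -0.0048  0.168 ] [0.1661 0.1672]
0.128 432 [ 0.5078 -0.0188  0.1368] [ 0.4668 -0.0531  0.1281] [0.5239 0.0072 0.1447] [0.1381 0.141 ]
305747 101895
((-791.2191162109375, -387.749755859375), (2663.32421875, 3304.019287109375), 70.61204528808594)
((-703.0364379882812, -481.56201171875), (2593.45556640625, 3184.0576171875), 75.11925506591797)
block ((494.1806640625, -23.097023010253906), (120.629638671875, 149.8404083251953), 17.11871910095215)
```

View pics/crop.png

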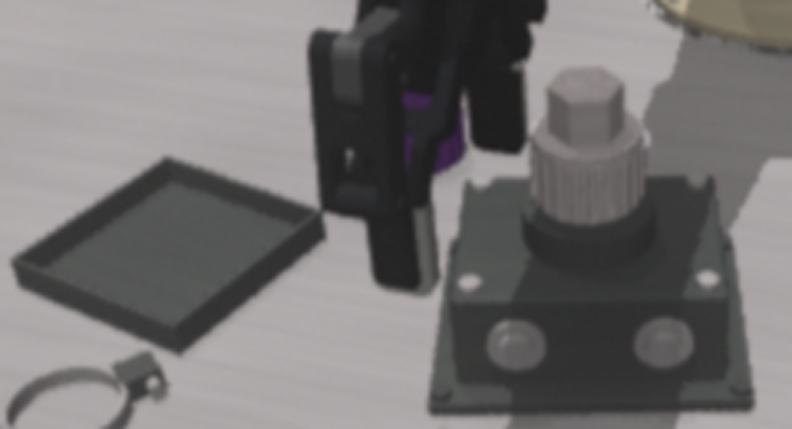

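The crop confirms it: a grey ribbed cap with a hexagon sits on the filter, and the left tray is empty. I'll get the camera offset and look from above.

Run:
```python
from h import *
f=np.load('wrist1.npz'); W=allworld(f['d'],f); s=telemetry.sense()
Rm=cv2.Rodrigues(f['rvec'])[0]; c=-Rm.T@f['tvec'].ravel(); T=R.from_rotvec(s['tool_rot']).as_matrix()
print('cam world',c.round(3),'in tool',(T.T@(c-s['tcp_pos'])).round(3),'\naxes in tool\n',(T.T@Rm.T).round(3),f['K'])
f=np.load('scene1.npz');W=allworld(f['d'],f);im=f['im']
for u,v in((168,158),(325,212),(182,340),(15,262)): 
    print(W[170+int(v/3.3),130+int(u/3.3)].round(3))
```

```text
cam world [0.724 0.073 0.374] in tool [ 0.073 -0.    -0.143] 
axes in tool
 [[-0.001 -0.958 -0.285]
 [ 1.    -0.001 -0.001]
 [ 0.001 -0.285  0.958]] [[380.70554372   0.         314.91297354]
 [  0.         380.70554372 238.48502318]
 [  0.           0.           1.        ]]
[ 0.419 -0.347  0.021]
[ 0.424 -0.23  -0.001]
[ 0.576 -0.246  0.007]
[ 0.55  -0.375  0.02 ]
```

carry_out(rows=[[1,[0,-1.6,0],[0,0,0]],[1,[0,-3.2,0],[0,0,0]],[1,[-0.3,-4.8,0],[0,0,0]],[1,[-0.6,-6.4,0],[0,0,0]],[1,[-0.9,-8,0],[0,0,0]]])

```text
time_s: 0.52
tcp_pos: [0.5223, -0.0227, 0.2304]
tool_rot: [-2.22, -2.221, 0.003]
force: [-0.5, -0.8, -0.3]
width: 0.0857
```

carry_out(rows=[[1,[0,-0.6,0],[0,0,0]],[1,[0,-1.1,0],[0,0,0]],[1,[0,-1.1,0],[0,0,0]],[1,[0,-1.1,0],[0,0,0]],[1,[0,-1.1,0],[0,0,0]]])

```text
time_s: 0.93
tcp_pos: [0.4961, -0.0225, 0.2306]
tool_rot: [-2.22, -2.222, 0.001]
force: [1.1, 0.6, -0.3]
width: 0.0857
```

Run:
```python
from h import *
s=telemetry.sense(); im,d,p=snap('wrist'); save('w2',im); np.savez('w2.npz',d=d,im=im,**{k:np.array(v) for k,v in p.items()})
W=allworld(d,p); print(s['tcp_pos'].round(4),s['joint_pos'].round(3))
r=np.hypot(W[...,0]-.495,W[...,1]+.022)
m=(r<.03)&(W[...,2]>.15)&(W[...,2]<.18); z0=np.median(W[m][:,2]); print('hex top z',z0)
mm=(m&(abs(W[...,2]-z0)<.003)).astype(np.uint8)
v,u=np.nonzero(mm); q=W[mm>0][:,:2]*1000
print(len(q),q.mean(0),'circle',cv2.minEnclosingCircle(q.astype(np.float32)),'px',u.mean(),v.mean())
h=cv2.convexHull(q.astype(np.float32))[:,0]
best=[]
for a in np.arange(0,60,1):
    w=[];cs=[]
    for k in range(3):
        n=np.array([np.cos(np.radians(a+60*k)),np.sin(np.radians(a+60*k))]); x=h@n; w.append(np.ptp(x)); cs.append((x.max()+x.min())/2)
    N=np.array([[np.cos(np.radians(a+60*k)),np.sin(np.radians(a+60*k))] for k in range(3)])
    c=np.linalg.lstsq(N,np.array(cs),rcond=None)[0]
    best.append((max(w),a,np.round(w,1),c.round(2)))
print(*sorted(best,key=lambda b:b[0])[:4],sep='\n')
m2=(r<.036)&(W[...,2]>.125)&(W[...,2]<.15); q=W[m2]; print('skirt top',np.median(q[:,2]),len(q),cv2.minEnclosingCircle((q[:,:2]*1000).astype(np.float32)))
```

```text
[ 0.4961 -0.0225  0.2306] [-0.055  0.329 -0.019  2.113  0.009  0.701 -0.079]
hex top z 0.16710593476149985
3279 [491.59006139 -23.07048099] circle ((491.5918884277344, -23.668964385986328), 20.73975944519043) px 308.2921622445868 258.3684050015249
(np.float64(36.670486972318436), np.int64(22), array([36.4, 36.7, 36.4]), array([491.57, -23.8 ]))
(np.float64(36.88666897931135), np.int64(23), array([36.2, 36.9, 36.3]), array([491.53, -23.81]))
(np.float64(36.95361569251215), np.int64(21), array([36.6, 37. , 36.7]), array([491.59, -23.79]))
(np.float64(37.19150845696778), np.int64(24), array([36.4, 37.2, 36.4]), array([491.55, -23.79]))
skirt top 0.13912333259478774 3181 ((491.5533142089844, -23.069366455078125), 31.095386505126953)
```

View pics/w2.png

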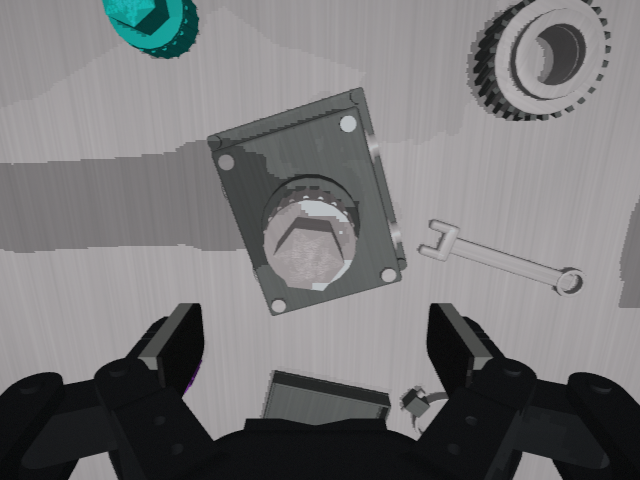

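Axis by wrist camera is about (0.4916, -0.0236), flats at 22° mod 60. I'll turn to yaw -98° and look again to cancel camera bias.

carry_out(rows=[[1,[-0.04,-0.16,0],[0,0,1.1]],[1,[-0.04,-0.16,0],[0,0,2.2]],[1,[-0.04,-0.16,0],[0,0,3.3]],[1,[-0.04,-0.16,0],[0,0,4.4]],[1,[-0.04,-0.16,0],[0,0,5.5]]])

```text
time_s: 1.4
tcp_pos: [0.4932, -0.0234, 0.2301]
tool_rot: [-2.764, -1.492, 0.002]
force: [-0.4, 0.4, 0.2]
width: 0.0853
```

carry_out(rows=[[1,[0,0,0],[0,0,1.1]],[1,[0,0,0],[0,0,2.2]],[1,[0,0,0],[0,0,3.3]],[1,[0,0,0],[0,0,4.4]],[1,[0,0,0],[0,0,5.5]]])

```text
time_s: 1.82
tcp_pos: [0.4943, -0.0232, 0.2298]
tool_rot: [3.076, 0.638, -0.002]
force: [0.0, -0.4, -1.0]
width: 0.0855
```

carry_out(rows=[[1,[0,0,0],[0,0,1.1]],[1,[0,0,0],[0,0,2.2]],[1,[0,0,0],[0,0,3.3]],[1,[0,0,0],[0,0,4.4]],[1,[0,0,0],[0,0,5.3]]])

```text
time_s: 2.23
tcp_pos: [0.4954, -0.023, 0.2296]
tool_rot: [3.131, -0.238, -0.002]
force: [-0.1, 0.7, 0.8]
width: 0.0855
```

carry_out(rows=[[1,[0,0,0],[0,0,0.2]],[1,[0,0,0],[0,0,0.2]],[1,[0,0,0],[0,0,0.2]],[1,[0,0,0],[0,0,0.2]],[1,[0,0,0],[0,0,0.2]]])

```text
time_s: 2.65
tcp_pos: [0.4955, -0.023, 0.2295]
tool_rot: [3.129, -0.268, -0.002]
force: [-0.8, 0.4, 0.3]
width: 0.0854
```

```bash
cat >> h.py <<'E'
def tool():
    s=telemetry.sense(); M=R.from_rotvec(s['tool_rot']).as_matrix(); y=M[:,1]
    return s,M,np.degrees(np.arctan2(y[1],y[0]))
def hexfit(W,c0,zr):
    r=np.hypot(W[...,0]-c0[0],W[...,1]-c0[1]); m=(r<.03)&(W[...,2]>zr[0])&(W[...,2]<zr[1]); z0=np.median(W[m][:,2])
    q=W[m&(abs(W[...,2]-z0)<.003)][:,:2]*1000; h=cv2.convexHull(q.astype(np.float32))[:,0]; best=[]
    for a in np.arange(0,60,.5):
        N=np.array([[np.cos(np.radians(a+60*k)),np.sin(np.radians(a+60*k))] for k in range(3)]); x=h@N.T
        c=np.linalg.lstsq(N,(x.max(0)+x.min(0))/2,rcond=None)[0]; best.append((np.ptp(x,axis=0).max(),a,c.round(2)))
    return z0,min(best,key=lambda b:b[0])
E
python3 - <<'E'
from h import *
s,M,yaw=tool(); im,d,p=snap('wrist'); W=allworld(d,p)
print(s['tcp_pos'].round(4),yaw,M[:,2].round(4),s['joint_pos'][6],s['force'].round(2))
z,b=hexfit(W,(.492,-.023),(.15,.18)); print(z,b)
f=np.load('w2.npz'); W0=allworld(f['d'],f); z0,b0=hexfit(W0,(.492,-.023),(.15,.18)); print(z0,b0)
# bias: c_meas = c + Rz(yaw) b  
M0=R.from_rotvec([-2.22,-2.222,.001]).as_matrix()
A=np.block([[np.eye(2),M0[:2,:2]],[np.eye(2),M[:2,:2]]]); print('c,bias',np.linalg.solve(A,np.r_[b0[2],b[2]]).round(2))
E
```

```text
[ 0.4955 -0.023   0.2295] -99.78945338903772 [-0.0012 -0.0014 -1.    ] -1.541366855341375 [-0.81  0.39  0.28]
0.16721587813239167 (np.float64(36.97223698509998), np.float64(23.5), array([491.98, -23.53]))
0.16710593476149985 (np.float64(36.67048697231843), np.float64(22.0), array([491.57, -23.8 ]))
c,bias [ 4.9189e+02 -2.3840e+01  4.0000e-02 -3.2000e-01]
```

```bash
cat >> h.py <<'E'
def plan(x,y,z,yaw):
    s,M,ya=tool(); d=M.T@(np.array([x,y,z])-s['tcp_pos'])/.025
    a=np.radians(yaw); T=np.array([[-np.sin(a),np.cos(a),0],[np.cos(a),np.sin(a),0],[0,0,-1.]])
    T[:,0]=np.cross(T[:,1],T[:,2])
    w=R.from_matrix(M.T@T).as_rotvec(degrees=True)/6
    j=s['joint_pos']
    print('tcp',s['tcp_pos'].round(4),'yaw %.1f'%ya,'j',j.round(2),'F',s['force'].round(1),'T',s['torque'].round(2),'w %.4f'%s['width'],'t %.2f'%s['time_s'],'\nSHIFT',d.round(3),'TURN',w.round(2))
E
python3 -c "
from h import *
plan(.4919,-.0238,.140,-97.3)"
```

```text
tcp [ 0.4955 -0.0231  0.2296] yaw -99.8 j [-0.41  0.35  0.45  2.14 -0.23  0.7  -1.54] F [ 0.2 -0.6 -0.5] T [ 0.02  0.03 -0.01] w 0.0853 t 2.70 
SHIFT [-0.133  0.048  3.583] TURN [ 0.01  0.01 -0.42]
```

carry_out(rows=[[1,[-0.13,0.05,0.6],[0,0,-0.4]],[1,[-0.13,0.05,1.3],[0,0,-0.4]],[1,[-0.13,0.05,2.0],[0,0,-0.4]],[1,[-0.13,0.05,2.0],[0,0,-0.4]],[1,[-0.13,0.05,2.0],[0,0,-0.4]]])

```text
time_s: 3.12
tcp_pos: [0.4916, -0.0241, 0.1793]
tool_rot: [3.133, -0.203, -0.004]
force: [-0.2, -0.4, -0.1]
width: 0.0856
```

```bash
python3 -c "
from h import *
plan(.4919,-.0238,.140,-97.3)"
```

```text
tcp [ 0.4916 -0.0241  0.1793] yaw -97.4 j [-0.35  0.42  0.39  2.19 -0.29  0.58 -1.45] F [-0.2 -0.4 -0.1] T [ 0.01 -0.03  0.01] w 0.0856 t 3.12 
SHIFT [ 0.015 -0.016  1.572] TURN [ 0.02  0.02 -0.02]
```

carry_out(rows=[[1,[0.02,-0.02,0.5],[0,0,0]],[1,[0.02,-0.02,1.1],[0,0,0]],[0.2,[0.02,-0.02,1.57],[0,0,0]],[0,[0.02,-0.02,1.57],[0,0,0]],[0,[0.02,-0.02,1.57],[0,0,0]]])

```text
time_s: 3.53
tcp_pos: [0.4923, -0.0239, 0.1407]
tool_rot: [3.133, -0.203, -0.004]
force: [-0.0, -1.0, -0.5]
width: 0.0516
```

Run:
```python
from h import *
plan(.4919,-.0238,.140,-97.3)
im,d,p=snap('wrist'); save('w3',im)
```

```text
tcp [ 0.4923 -0.0239  0.1407] yaw -97.4 j [-0.31  0.49  0.34  2.22 -0.34  0.48 -1.41] F [-0.  -1.  -0.5] T [ 0.02 -0.01  0.05] w 0.0516 t 3.53 
SHIFT [-0.018  0.     0.028] TURN [ 0.02  0.02 -0.02]
```

View pics/w3.png

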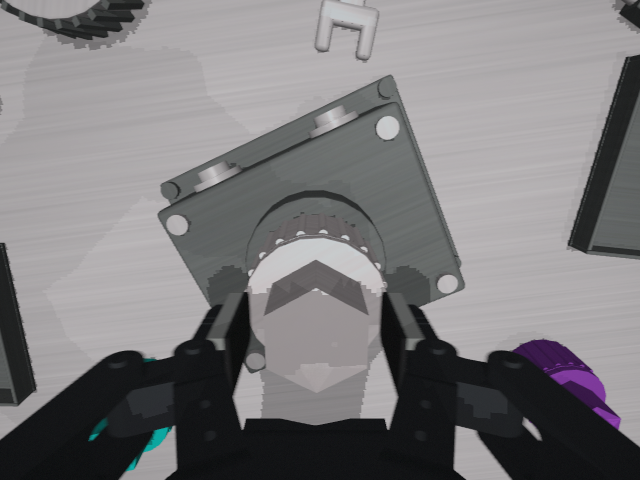

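The hexagon at (317,325) is centred and square between the pads at (240,320) and (392,320). Closing now.

carry_out(rows=[[-0.1,[-0.02,0,0.03],[0,0,0]],[-0.2,[-0.02,0,0.03],[0,0,0]],[-0.5,[-0.02,0,0.03],[0,0,0]],[-1,[-0.02,0,0.03],[0,0,0]],[-1,[-0.02,0,0.03],[0,0,0]]])

```text
time_s: 4.0
tcp_pos: [0.4927, -0.0239, 0.1408]
tool_rot: [3.133, -0.204, -0.0]
force: [0.6, -1.2, 4.1]
width: 0.0348
```

```bash
python3 -c "
from h import *
plan(.4919,-.0238,.140,-97.3)"
```

```text
tcp [ 0.4927 -0.0239  0.1408] yaw -97.4 j [-0.31  0.49  0.34  2.22 -0.34  0.48 -1.41] F [ 0.6 -1.2  4.1] T [-0.22 -0.19  0.03] w 0.0348 t 4.00 
SHIFT [-0.032 -0.002  0.033] TURN [ 0.01  0.   -0.02]
```

carry_out(rows=[[-1,[-0.01,0,-0.01],[0,0,-0.8]],[-1,[-0.01,0,-0.02],[0,0,-1.7]],[-1,[-0.01,0,-0.03],[0,0,-2.6]],[-1,[-0.01,0,-0.04],[0,0,-3.5]],[-1,[-0.01,0,-0.05],[0,0,-4.4]]])

```text
time_s: 4.42
tcp_pos: [0.4927, -0.0237, 0.1423]
tool_rot: [3.096, 0.525, -0.0]
force: [0.4, 0.2, 4.4]
width: 0.0348
```

```bash
python3 -c "
from h import *
plan(.4922,-.0238,.1421,-71)"
```

```text
tcp [ 0.4927 -0.0237  0.1423] yaw -70.8 j [-0.21  0.47  0.2   2.22 -0.2   0.47 -1.09] F [0.4 0.2 4.4] T [ 0.15 -0.02 -0.01] w 0.0348 t 4.42 
SHIFT [-0.021 -0.003  0.007] TURN [0.01 0.   0.04]
```

carry_out(rows=[[-1,[0,0,-0.012],[0,0,-1.05]],[-1,[0,0,-0.025],[0,0,-2.1]],[-1,[0,0,-0.037],[0,0,-3.15]],[-1,[0,0,-0.05],[0,0,-4.2]],[-1,[0,0,-0.062],[0,0,-5.15]]])

```text
time_s: 4.83
tcp_pos: [0.4929, -0.0234, 0.1441]
tool_rot: [2.841, 1.339, 0.0]
force: [-0.5, -0.2, 3.1]
width: 0.0351
```

carry_out(rows=[[-1,[0,0,-0.012],[0,0,-1.05]],[-1,[0,0,-0.025],[0,0,-2.1]],[-1,[0,0,-0.037],[0,0,-3.15]],[-1,[0,0,-0.05],[0,0,-4.2]],[-1,[0,0,-0.062],[0,0,-5.15]]])

```text
time_s: 5.25
tcp_pos: [0.4929, -0.0233, 0.1458]
tool_rot: [2.376, 2.054, -0.0]
force: [-0.5, 0.6, 4.0]
width: 0.0349
```

```bash
python3 -c "
from h import *
plan(.4922,-.0238,.1408+(22+97.4)*.05e-3,22.6)"
```

```text
tcp [ 0.4929 -0.0233  0.1458] yaw -8.3 j [ 0.02  0.46 -0.12  2.2   0.11  0.49 -0.33] F [-0.5  0.6  4. ] T [ 0.07  0.1  -0.05] w 0.0349 t 5.25 
SHIFT [-0.025 -0.025 -0.04 ] TURN [ 0.01  0.01 -5.15]
```

carry_out(rows=[[-1,[-0.01,-0.01,-0.008],[0,0,-1.05]],[-1,[-0.01,-0.01,-0.015],[0,0,-2.1]],[-1,[-0.01,-0.01,-0.025],[0,0,-3.15]],[-1,[-0.01,-0.01,-0.035],[0,0,-4.2]],[-1,[-0.01,-0.01,-0.042],[0,0,-5.15]]])

```text
time_s: 5.67
tcp_pos: [0.4927, -0.0233, 0.147]
tool_rot: [1.735, 2.617, -0.001]
force: [0.1, 1.3, 3.6]
width: 0.0348
```

carry_out(rows=[[-1,[0,0,0],[0,0,0]],[0,[0,0,0],[0,0,0]],[0.3,[0,0,0],[0,0,0]],[0.3,[0,0,0],[0,0,0]],[0.3,[0,0,0],[0,0,0]]])

```text
time_s: 6.08
tcp_pos: [0.4925, -0.0232, 0.1468]
tool_rot: [1.737, 2.617, -0.001]
force: [-0.0, 0.5, -0.6]
width: 0.0557
```

```bash
python3 -c "
from h import *
plan(.4925,-.0236,.146,-97.4)"
```

```text
tcp [ 0.4925 -0.0232  0.1468] yaw 22.8 j [ 0.13  0.47 -0.28  2.19  0.25  0.51  0.06] F [-0.   0.5 -0.6] T [-0.01  0.04 -0.  ] w 0.0557 t 6.08 
SHIFT [-0.014 -0.005  0.034] TURN [1.000e-02 1.000e-02 2.004e+01]
```

carry_out(rows=[[0.3,[0,0,0],[0,0,1.1]],[0.3,[0,0,0],[0,0,2.2]],[0.3,[0,0,0],[0,0,3.3]],[0.3,[0,0,0],[0,0,4.4]],[0.3,[0,0,0],[0,0,5.5]]])

```text
time_s: 6.5
tcp_pos: [0.4924, -0.0232, 0.1468]
tool_rot: [2.415, 2.007, -0.001]
force: [-0.1, 1.1, -0.1]
width: 0.0557
```

carry_out(rows=[[0.3,[0,0,0],[0,0,1.1]],[0.3,[0,0,0],[0,0,2.2]],[0.3,[0,0,0],[0,0,3.3]],[0.3,[0,0,0],[0,0,4.4]],[0.3,[0,0,0],[0,0,5.5]]])

```text
time_s: 6.92
tcp_pos: [0.4923, -0.023, 0.1467]
tool_rot: [2.89, 1.229, -0.001]
force: [0.3, 0.3, 1.0]
width: 0.0553
```

carry_out(rows=[[0.3,[0,0,0],[0,0,1.1]],[0.3,[0,0,0],[0,0,2.2]],[0.3,[0,0,0],[0,0,3.3]],[0.3,[0,0,0],[0,0,4.4]],[0.3,[0,0,0],[0,0,5.5]]])

```text
time_s: 7.33
tcp_pos: [0.4923, -0.0228, 0.1467]
tool_rot: [3.121, 0.348, 0.0]
force: [0.1, 0.3, 0.4]
width: 0.0554
```

```bash
python3 -c "
from h import *
plan(.4925,-.0236,.1465,-97.4)"
```

```text
tcp [ 0.4923 -0.0228  0.1467] yaw -77.3 j [-0.24  0.46  0.23  2.21 -0.22  0.48 -1.18] F [0.1 0.3 0.4] T [-0.02 -0.03 -0.01] w 0.0554 t 7.33 
SHIFT [-0.     0.033  0.009] TURN [ 0.01 -0.    3.35]
```

carry_out(rows=[[0.3,[0,0.03,0.01],[0,0,1.1]],[0.3,[0,0.03,0.01],[0,0,2.2]],[0.3,[0,0.03,0.01],[0,0,3.35]],[0.3,[0,0.03,0.01],[0,0,3.35]],[0,[0,0.03,0.01],[0,0,3.35]]])

```text
time_s: 7.75
tcp_pos: [0.4924, -0.0232, 0.1464]
tool_rot: [3.134, -0.196, 0.0]
force: [-0.2, -0.3, 0.5]
width: 0.0449
```

carry_out(rows=[[-0.1,[0,0,0],[0,0,0]],[-0.2,[0,0,0],[0,0,0]],[-0.5,[0,0,0],[0,0,0]],[-1,[0,0,0],[0,0,0]],[-1,[0,0,0],[0,0,0]]])

```text
time_s: 8.17
tcp_pos: [0.4924, -0.0231, 0.1465]
tool_rot: [3.134, -0.195, 0.0]
force: [-1.5, 1.2, 2.4]
width: 0.035
```

```bash
python3 -c "
from h import *
plan(.4925,-.0236,.1465,-97.4)"
```

```text
tcp [ 0.4924 -0.0231  0.1465] yaw -97.1 j [-0.31  0.48  0.34  2.22 -0.32  0.49 -1.42] F [-1.5  1.2  2.4] T [0.38 0.15 0.06] w 0.0350 t 8.17 
SHIFT [ 0.005  0.019 -0.001] TURN [ 0.01 -0.    0.04]
```

carry_out(rows=[[-1,[0,0.005,-0.012],[0,0,-1]],[-1,[0,0.01,-0.024],[0,0,-2]],[-1,[0,0.01,-0.036],[0,0,-3]],[-1,[0,0.01,-0.048],[0,0,-4]],[-1,[0,0.01,-0.058],[0,0,-5]]])

```text
time_s: 8.58
tcp_pos: [0.4925, -0.0234, 0.148]
tool_rot: [3.076, 0.631, -0.0]
force: [-0.9, 0.2, 1.4]
width: 0.0351
```

carry_out(rows=[[-1,[0,0,-0.012],[0,0,-1]],[-1,[0,0,-0.024],[0,0,-2]],[-1,[0,0,-0.036],[0,0,-3]],[-1,[0,0,-0.048],[0,0,-4]],[-1,[0,0,-0.058],[0,0,-5]]])

```text
time_s: 9.0
tcp_pos: [0.4924, -0.0235, 0.1495]
tool_rot: [2.805, 1.413, -0.0]
force: [-1.7, 1.0, 1.7]
width: 0.0349
```

carry_out(rows=[[-1,[0,0,-0.012],[0,0,-1]],[-1,[0,0,-0.024],[0,0,-2]],[-1,[0,0,-0.036],[0,0,-3]],[-1,[0,0,-0.048],[0,0,-4]],[-1,[0,0,-0.058],[0,0,-5]]])

```text
time_s: 9.42
tcp_pos: [0.4923, -0.0237, 0.151]
tool_rot: [2.338, 2.096, -0.001]
force: [-1.9, 0.2, 2.8]
width: 0.0348
```

```bash
python3 -c "
from h import *
plan(.4924,-.0235,.1465+.0045,-7.1)"
```

```text
tcp [ 0.4923 -0.0237  0.151 ] yaw -6.2 j [ 0.03  0.45 -0.13  2.19  0.12  0.5  -0.3 ] F [-1.9  0.2  2.8] T [ 0.15  0.17 -0.02] w 0.0348 t 9.42 
SHIFT [0.009 0.002 0.   ] TURN [0.   0.01 0.14]
```

carry_out(rows=[[-1,[0,0,-0.012],[0,0,-1]],[-1,[0,0,-0.024],[0,0,-2]],[-1,[0,0,-0.036],[0,0,-3]],[-1,[0,0,-0.048],[0,0,-4]],[-1,[0,0,-0.06],[0,0,-5]]])

```text
time_s: 9.83
tcp_pos: [0.4923, -0.024, 0.1526]
tool_rot: [1.709, 2.634, -0.001]
force: [-0.6, 0.1, 1.8]
width: 0.035
```

carry_out(rows=[[-1,[0,0,-0.012],[0,0,-1]],[-1,[0,0,-0.024],[0,0,-2]],[-1,[0,0,-0.036],[0,0,-3]],[-1,[0,0,-0.048],[0,0,-4]],[-1,[0,0,-0.06],[0,0,-5]]])

```text
time_s: 10.25
tcp_pos: [0.4921, -0.0244, 0.1541]
tool_rot: [0.962, 2.99, -0.002]
force: [-1.3, 0.3, 2.2]
width: 0.0348
```

carry_out(rows=[[-1,[0,0,-0.012],[0,0,-1]],[-1,[0,0,-0.024],[0,0,-2]],[-1,[0,0,-0.036],[0,0,-3]],[-1,[0,0,-0.048],[0,0,-4]],[-1,[0,0,-0.06],[0,0,-5]]])

```text
time_s: 10.67
tcp_pos: [0.4923, -0.0249, 0.1556]
tool_rot: [0.148, 3.137, -0.003]
force: [0.4, -1.4, 1.3]
width: 0.0349
```

```bash
python3 -c "
from h import *
plan(.4924,-.0235,.1465+.009,83)"
```

```text
tcp [ 0.4923 -0.0249  0.1556] yaw 84.6 j [ 0.36  0.5  -0.59  2.17  0.49  0.61  0.89] F [ 0.4 -1.4  1.3] T [-0.16  0.02 -0.02] w 0.0349 t 10.67 
SHIFT [0.001 0.057 0.003] TURN [-0.02  0.01  0.26]
```

carry_out(rows=[[-1,[0,0.01,-0.012],[0,0,-1]],[-1,[0,0.02,-0.024],[0,0,-2]],[-1,[0,0.03,-0.036],[0,0,-3]],[-1,[0,0.03,-0.048],[0,0,-4]],[-1,[0,0.03,-0.058],[0,0,-4.8]]])

```text
time_s: 11.08
tcp_pos: [0.4926, -0.0248, 0.1571]
tool_rot: [-0.644, 3.074, -0.004]
force: [0.6, -1.4, 0.6]
width: 0.0353
```

```bash
python3 -c "
from h import *
plan(.4924,-.0237,.1465+.012,142.6)"
```

```text
tcp [ 0.4926 -0.0248  0.1571] yaw 113.7 j [ 0.46  0.53 -0.74  2.16  0.59  0.66  1.29] F [ 0.6 -1.4  0.6] T [-0.25 -0.07 -0.04] w 0.0353 t 11.08 
SHIFT [-0.011  0.042 -0.058] TURN [-0.02 -0.01 -4.82]
```

carry_out(rows=[[-1,[0,0.02,-0.012],[0,0,-1]],[-1,[0,0.03,-0.024],[0,0,-2]],[-1,[0,0.04,-0.036],[0,0,-3]],[-1,[0,0.04,-0.048],[0,0,-4]],[-1,[0,0.04,-0.058],[0,0,-4.8]]])

```text
time_s: 11.5
tcp_pos: [0.4925, -0.0244, 0.1585]
tool_rot: [-1.395, 2.814, -0.005]
force: [1.1, -0.3, 1.1]
width: 0.0346
```

carry_out(rows=[[-1,[0,0,0],[0,0,0]],[0,[0,0,0],[0,0,0]],[0.3,[0,0,0],[0,0,0]],[0.3,[0,0,0],[0,0,0]],[0.3,[0,0,0],[0,0,0]]])

```text
time_s: 11.92
tcp_pos: [0.4924, -0.0244, 0.1585]
tool_rot: [-1.394, 2.815, -0.005]
force: [0.4, 0.3, 0.5]
width: 0.0551
```

```bash
python3 -c "
from h import *
plan(.4924,-.0237,.1465+.012,-97.4)"
```

```text
tcp [ 0.4924 -0.0244  0.1585] yaw 142.7 j [ 0.55  0.57 -0.88  2.16  0.68  0.72  1.7 ] F [0.4 0.3 0.5] T [ 0.01 -0.04 -0.  ] w 0.0551 t 11.92 
SHIFT [-0.023  0.019 -0.   ] TURN [ -0.    -0.04 -19.99]
```

carry_out(rows=[[0.3,[0,0,0],[0,0,1.1]],[0.3,[0,0,0],[0,0,2.2]],[0.3,[0,0,0],[0,0,3.3]],[0.3,[0,0,0],[0,0,4.4]],[0.3,[0,0,0],[0,0,5.5]]])

```text
time_s: 12.33
tcp_pos: [0.4925, -0.0244, 0.1586]
tool_rot: [-0.526, 3.096, -0.005]
force: [-0.0, -0.3, -0.1]
width: 0.0554
```

carry_out(rows=[[0.3,[0,0,0],[0,0,1.1]],[0.3,[0,0,0],[0,0,2.2]],[0.3,[0,0,0],[0,0,3.3]],[0.3,[0,0,0],[0,0,4.4]],[0.3,[0,0,0],[0,0,5.5]]])

```text
time_s: 12.75
tcp_pos: [0.4925, -0.0243, 0.1587]
tool_rot: [0.384, 3.115, -0.004]
force: [0.1, 0.7, 1.0]
width: 0.0559
```

carry_out(rows=[[0.3,[0,0,0],[0,0,1.1]],[0.3,[0,0,0],[0,0,2.2]],[0.3,[0,0,0],[0,0,3.3]],[0.3,[0,0,0],[0,0,4.4]],[0.3,[0,0,0],[0,0,5.5]]])

```text
time_s: 13.17
tcp_pos: [0.4926, -0.0242, 0.1589]
tool_rot: [1.262, 2.873, -0.003]
force: [-1.1, -0.1, 0.4]
width: 0.0552
```

carry_out(rows=[[0.3,[0,0,0],[0,0,1.1]],[0.3,[0,0,0],[0,0,2.2]],[0.3,[0,0,0],[0,0,3.3]],[0.3,[0,0,0],[0,0,4.4]],[0.3,[0,0,0],[0,0,5.5]]])

```text
time_s: 13.58
tcp_pos: [0.4927, -0.0241, 0.159]
tool_rot: [2.033, 2.389, -0.001]
force: [-0.3, 0.0, 0.3]
width: 0.0556
```

carry_out(rows=[[0.3,[0,0,0],[0,0,1.1]],[0.3,[0,0,0],[0,0,2.2]],[0.3,[0,0,0],[0,0,3.3]],[0.3,[0,0,0],[0,0,4.4]],[0.3,[0,0,0],[0,0,5.5]]])

```text
time_s: 14.0
tcp_pos: [0.4928, -0.0239, 0.1592]
tool_rot: [2.633, 1.705, 0.002]
force: [-0.1, 0.2, -0.3]
width: 0.0558
```

```bash
python3 -c "
from h import *
plan(.4924,-.0237,.1465+.0125,-37.3)"
```

```text
tcp [ 0.4928 -0.0239  0.1592] yaw -24.1 j [-0.03  0.43 -0.05  2.19  0.05  0.51 -0.54] F [-0.1  0.2 -0.3] T [ 0.04 -0.01 -0.03] w 0.0558 t 14.00 
SHIFT [ 0.002 -0.016  0.007] TURN [0.05 0.01 2.19]
```

carry_out(rows=[[0.3,[0,-0.02,0.02],[0,0,1.1]],[0.3,[0,-0.02,0.02],[0,0,2.2]],[0.3,[0,-0.02,0.02],[0,0,2.2]],[0,[0,-0.02,0.02],[0,0,2.2]],[-0.1,[0,-0.02,0.02],[0,0,2.2]]])

```text
time_s: 14.42
tcp_pos: [0.4923, -0.0235, 0.1587]
tool_rot: [2.809, 1.397, 0.003]
force: [-0.6, -1.0, -0.1]
width: 0.0386
```

carry_out(rows=[[-0.2,[0,0,0],[0,0,0]],[-0.3,[0,0,0],[0,0,0]],[-0.5,[0,0,0],[0,0,0]],[-1,[0,0,0],[0,0,0]],[-1,[0,0,0],[0,0,0]]])

```text
time_s: 14.83
tcp_pos: [0.4924, -0.0236, 0.1588]
tool_rot: [2.809, 1.397, 0.003]
force: [0.5, 0.3, 3.6]
width: 0.035
```

```bash
python3 -c "
from h import *
plan(.4924,-.0237,.1465+.012,-37.3)"
```

```text
tcp [ 0.4924 -0.0236  0.1588] yaw -37.1 j [-0.08  0.43  0.02  2.2  -0.01  0.51 -0.71] F [0.5 0.3 3.6] T [0.09 0.07 0.02] w 0.0350 t 14.83 
SHIFT [-0.006  0.002  0.014] TURN [0.05 0.   0.03]
```

carry_out(rows=[[-1,[0,0,-0.012],[0,0,-1]],[-1,[0,0,-0.024],[0,0,-2]],[-1,[0,0,-0.034],[0,0,-2]],[-1,[0,0,-0.054],[0,0,-2]],[-1,[0,0,-0.064],[0,0,-2]]])

```text
time_s: 15.25
tcp_pos: [0.4925, -0.0235, 0.1601]
tool_rot: [2.65, 1.679, 0.003]
force: [3.1, 0.8, -8.2]
width: 0.0351
```

carry_out(rows=[[-1,[0,0,-0.01],[0,0,0]],[-1,[0,0,-0.02],[0,0,0]],[-1,[0,0,-0.03],[0,0,0]],[-1,[0,0,-0.03],[0,0,0]],[-1,[0,0,-0.03],[0,0,0]]])

```text
time_s: 15.67
tcp_pos: [0.4925, -0.0234, 0.1603]
tool_rot: [2.65, 1.679, 0.002]
force: [5.0, 1.2, -17.4]
width: 0.0348
```

```bash
python3 -c "
from h import *
plan(.4924,-.0237,.1588+.0006,-25.3)"
```

```text
tcp [ 0.4925 -0.0234  0.1603] yaw -25.3 j [-0.04  0.43 -0.05  2.19  0.05  0.52 -0.56] F [  5.    1.2 -17.4] T [ 0.16 -1.1   0.12] w 0.0348 t 15.67 
SHIFT [-0.012  0.001  0.037] TURN [0.04 0.01 0.  ]
```

carry_out(rows=[[-1,[0,0,0.01],[0,0,0]],[-1,[0,0,0.004],[0,0,-0.7]],[-1,[0,0,-0.004],[0,0,-1.4]],[-1,[0,0,-0.012],[0,0,-2]],[-1,[0,0,-0.014],[0,0,-2]]])

```text
time_s: 16.08
tcp_pos: [0.4919, -0.0237, 0.1608]
tool_rot: [2.458, 1.95, 0.0]
force: [0.1, -0.5, -7.9]
width: 0.0352
```

```bash
python3 -c "
from h import *
plan(.4924,-.0237,.1594+.0006,-13.3)"
```

```text
tcp [ 0.4919 -0.0237  0.1608] yaw -13.2 j [ 0.01  0.43 -0.11  2.19  0.1   0.52 -0.4 ] F [ 0.1 -0.5 -7.9] T [ 0.3  -0.22  0.26] w 0.0352 t 16.08 
SHIFT [0.003 0.019 0.031] TURN [0.03 0.02 0.02]
```

carry_out(rows=[[-1,[0,0.005,-0.008],[0,0,-0.6]],[-1,[0,0.01,-0.015],[0,0,-1.2]],[-1,[0,0.01,-0.022],[0,0,-1.8]],[-1,[0,0.01,-0.026],[0,0,-2]],[-1,[0,0.01,-0.026],[0,0,-2]]])

```text
time_s: 16.5
tcp_pos: [0.4921, -0.0239, 0.1614]
tool_rot: [2.242, 2.195, -0.001]
force: [3.2, 0.3, -10.5]
width: 0.0351
```

carry_out(rows=[[-1,[0,0.005,-0.008],[0,0,-0.6]],[-1,[0,0.005,-0.015],[0,0,-1.2]],[-1,[0,0.005,-0.022],[0,0,-1.8]],[-1,[0,0.005,-0.026],[0,0,-2]],[-1,[0,0.005,-0.026],[0,0,-2]]])

```text
time_s: 16.92
tcp_pos: [0.492, -0.024, 0.162]
tool_rot: [2.003, 2.416, -0.002]
force: [1.9, -0.5, -9.6]
width: 0.0351
```

```bash
python3 -c "
from h import *
plan(.4924,-.0237,.16+.0012,10.7)"
```

```text
tcp [ 0.492 -0.024  0.162] yaw 10.7 j [ 0.1   0.44 -0.23  2.18  0.2   0.54 -0.09] F [ 1.9 -0.5 -9.6] T [ 0.03 -0.55  0.17] w 0.0351 t 16.92 
SHIFT [0.008 0.017 0.032] TURN [ 0.01  0.03 -0.  ]
```

Held at ~408°. I'll continue in 12° steps, pulling a little less.

carry_out(rows=[[-1,[0,0.005,-0.006],[0,0,-0.6]],[-1,[0,0.01,-0.012],[0,0,-1.2]],[-1,[0,0.01,-0.018],[0,0,-1.8]],[-1,[0,0.01,-0.022],[0,0,-2]],[-1,[0,0.01,-0.022],[0,0,-2]]])

```text
time_s: 17.33
tcp_pos: [0.4922, -0.0238, 0.1628]
tool_rot: [1.742, 2.61, -0.002]
force: [1.2, 1.0, -4.3]
width: 0.0349
```

```bash
python3 -c "
from h import *
plan(.4924,-.0237,.16+.0018,22.7)"
```

```text
tcp [ 0.4922 -0.0238  0.1628] yaw 22.6 j [ 0.15  0.44 -0.29  2.18  0.24  0.55  0.07] F [ 1.2  1.  -4.3] T [ 0.22 -0.36  0.14] w 0.0349 t 17.33 
SHIFT [0.002 0.007 0.04 ] TURN [ 0.01  0.04 -0.02]
```

carry_out(rows=[[-1,[0,0,-0.008],[0,0,-0.6]],[-1,[0,0,-0.015],[0,0,-1.2]],[-1,[0,0,-0.022],[0,0,-1.8]],[-1,[0,0,-0.028],[0,0,-2]],[-1,[0,0,-0.028],[0,0,-2]]])

```text
time_s: 17.75
tcp_pos: [0.4925, -0.0238, 0.1641]
tool_rot: [1.462, 2.776, -0.002]
force: [0.4, 1.3, 3.5]
width: 0.0352
```

```bash
python3 -c "
from h import *
plan(.4924,-.0237,.16+.0024,34.7)"
```

```text
tcp [ 0.4925 -0.0238  0.1641] yaw 34.4 j [ 0.19  0.44 -0.35  2.17  0.29  0.56  0.23] F [0.4 1.3 3.5] T [ 0.17 -0.02 -0.  ] w 0.0352 t 17.75 
SHIFT [ 0.004 -0.     0.067] TURN [ 0.01  0.04 -0.04]
```

Fz flipped to +3.5 N (the spring alone) and z jumped, so it looks free at about 430°. Testing with a small straight lift.

carry_out(rows=[[-1,[0,0,-0.015],[0,0,0]],[-1,[0,0,-0.03],[0,0,0]],[-1,[0,0,-0.045],[0,0,0]],[-1,[0,0,-0.05],[0,0,0]],[-1,[0,0,-0.05],[0,0,0]]])

```text
time_s: 18.17
tcp_pos: [0.4924, -0.0238, 0.1654]
tool_rot: [1.463, 2.775, -0.002]
force: [0.2, 0.4, 3.0]
width: 0.0349
```

carry_out(rows=[[-1,[0,0,-0.02],[0,0,0]],[-1,[0,0,-0.04],[0,0,0]],[-1,[0,0,-0.06],[0,0,0]],[-1,[0,0,-0.08],[0,0,0]],[-1,[0,0,-0.1],[0,0,0]]])

```text
time_s: 18.58
tcp_pos: [0.4925, -0.0238, 0.168]
tool_rot: [1.463, 2.775, -0.002]
force: [0.5, 0.0, 2.8]
width: 0.0355
```

It's free. Lifting steadily.

carry_out(rows=[[-1,[0,0,-0.15],[0,0,0]],[-1,[0,0,-0.3],[0,0,0]],[-1,[0,0,-0.5],[0,0,0]],[-1,[0,0,-0.8],[0,0,0]],[-1,[0,0,-1.2],[0,0,0]]])

```text
time_s: 19.0
tcp_pos: [0.4918, -0.0237, 0.1982]
tool_rot: [1.464, 2.776, -0.003]
force: [-0.1, 0.2, -1.4]
width: 0.035
```

carry_out(rows=[[-1,[0,0,-0.5],[0,0,0]],[-1,[0,0,-1],[0,0,0]],[-1,[0,0,-1.5],[0,0,0]],[-1,[0,0,-2],[0,0,0]],[-1,[0,0,-2.2],[0,0,0]]])

```text
time_s: 19.42
tcp_pos: [0.4921, -0.0234, 0.2554]
tool_rot: [1.463, 2.775, -0.002]
force: [-0.3, -0.0, -1.2]
width: 0.035
```

Run:
```python
from h import *
plan(.4919,-.0238,.25,34.4)
im,d,p=snap('scene'); W=allworld(d,p); save('s2',im)
x=cv2.resize(im[100:290,120:360],None,fx=3.2,fy=3.2,interpolation=cv2.INTER_CUBIC); save('s2c',x)
# tray: raised wall points & fit
g=im.astype(int).sum(2); m=((g<260)&(d>0)&(W[...,0]>.38)&(W[...,0]<.62)&(W[...,1]>-.42)&(W[...,1]<-.19)&(W[...,2]<.035)&(W[...,2]>-.01)).astype(np.uint8)
n,l,st,_=cv2.connectedComponentsWithStats(m); k=l[245,182]; print(k,st[k])
q=W[(l==k)&(W[...,2]>.014)]; print(len(q),cv2.minAreaRect((q[:,:2]*1000).astype(np.float32)))
q=W[(l==k)&(W[...,2]<.008)]; print(len(q),q[:,2].mean(),cv2.minAreaRect((q[:,:2]*1000).astype(np.float32)))
```

```text
tcp [ 0.4921 -0.0234  0.2554] yaw 34.4 j [ 0.25  0.31 -0.42  2.08  0.18  0.78  0.33] F [-0.3 -0.  -1.2] T [ 0.    0.   -0.01] w 0.0350 t 19.42 
SHIFT [-0.006 -0.016  0.217] TURN [0.01 0.05 0.  ]
1 [ 134  218   95   59 3138]
631 ((500.7785339355469, -297.40423583984375), (137.08563232421875, 136.5648193359375), 76.79227447509766)
2082 0.00310978500370987 ((500.28179931640625, -296.9697265625), (137.9705047607422, 136.23663330078125), 76.9114761352539)
```

View pics/s2c.png

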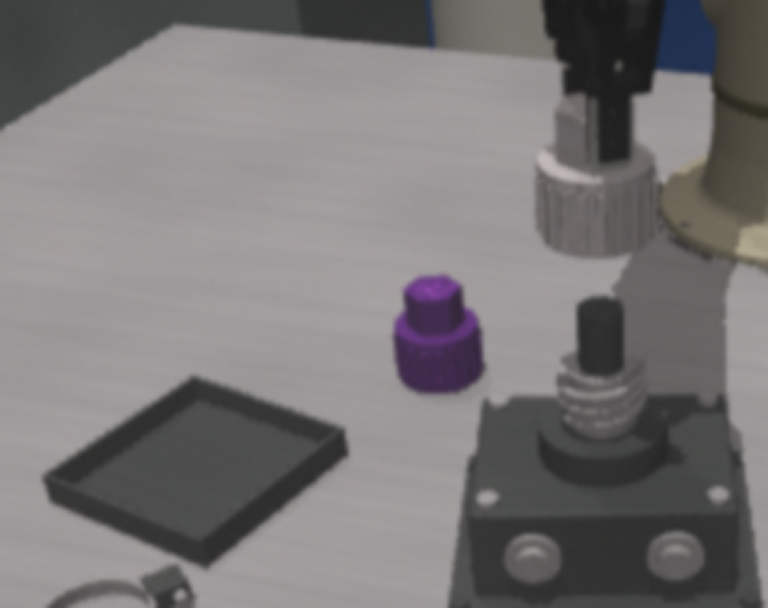

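The cap hangs upright in the fingers, clear of the neck. The empty tray centre is about (0.500, -0.297).

```bash
python3 -c "
from h import *
plan(.5003,-.297,.2,34.4)"
```

```text
tcp [ 0.4923 -0.0235  0.2555] yaw 34.4 j [ 0.25  0.31 -0.42  2.08  0.18  0.78  0.33] F [ 0.2 -0.8 -0.6] T [ 0.02 -0.04 -0.  ] w 0.0351 t 19.47 
SHIFT [-9.197 -5.919  2.258] TURN [ 0.02  0.05 -0.  ]
```

carry_out(rows=[[-1,[-0.5,-0.3,0],[0,0,0]],[-1,[-1.4,-0.9,0],[0,0,0]],[-1,[-2.4,-1.5,0],[0,0,0]],[-1,[-3.4,-2.2,0],[0,0,0]],[-1,[-4.4,-2.8,0],[0,0,0]]])

```text
time_s: 19.88
tcp_pos: [0.4959, -0.1552, 0.2557]
tool_rot: [1.463, 2.775, -0.002]
force: [0.4, -0.3, -0.9]
width: 0.0351
```

carry_out(rows=[[-1,[-0.9,-0.6,0],[0,0,0]],[-1,[-1.8,-1.2,0],[0,0,0]],[-1,[-2.8,-1.8,0],[0,0,0]],[-1,[-3.7,-2.4,0],[0,0,0]],[-1,[-4.4,-2.9,0],[0,0,0]]])

```text
time_s: 20.3
tcp_pos: [0.4978, -0.2892, 0.2557]
tool_rot: [1.465, 2.774, -0.003]
force: [0.3, 0.1, -2.1]
width: 0.0351
```

```bash
python3 -c "
from h import *
plan(.5003,-.297,.052,34.4)"
```

```text
tcp [ 0.4978 -0.2892  0.2557] yaw 34.3 j [ 0.67  0.41 -0.34  1.91  0.18  0.85  0.84] F [ 0.3  0.1 -2.1] T [-0.07 -0.   -0.01] w 0.0351 t 20.30 
SHIFT [-0.276 -0.095  8.15 ] TURN [ 0.    0.04 -0.01]
```

carry_out(rows=[[-1,[-0.28,-0.1,0.8],[0,0,0]],[-1,[-0.28,-0.1,2.1],[0,0,0]],[-1,[-0.28,-0.1,3.4],[0,0,0]],[-1,[-0.28,-0.1,4.7],[0,0,0]],[-1,[-0.28,-0.1,5.6],[0,0,0]]])

```text
time_s: 20.72
tcp_pos: [0.4987, -0.2965, 0.1128]
tool_rot: [1.467, 2.777, -0.002]
force: [0.3, 0.1, -0.8]
width: 0.035
```

Run:
```python
from h import *
plan(.5003,-.297,.052,34.4)
im,d,p=snap('wrist'); save('w4',im)
```

```text
tcp [ 0.4987 -0.2965  0.1128] yaw 34.3 j [ 0.62  0.6  -0.27  2.02  0.29  0.56  0.75] F [ 0.3  0.1 -0.8] T [ 0.03 -0.01  0.05] w 0.0350 t 20.72 
SHIFT [-0.049  0.045  2.433] TURN [-0.01  0.02 -0.01]
```

View pics/w4.png

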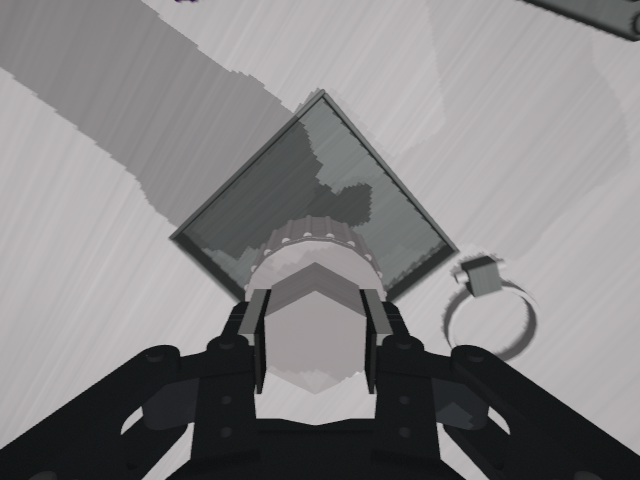

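The cap at (316,330) is held square over the tray diamond, whose corners show at (322,92), (175,237) and (455,248). The pipe clamp at (490,310) is clear. Descending.

carry_out(rows=[[-1,[-0.05,0.04,0.6],[0,0,0]],[-1,[-0.05,0.04,1.2],[0,0,0]],[-1,[-0.05,0.04,1.8],[0,0,0]],[-1,[-0.05,0.04,2.2],[0,0,0]],[-1,[-0.05,0.04,2.35],[0,0,0]]])

```text
time_s: 21.18
tcp_pos: [0.4982, -0.2958, 0.0499]
tool_rot: [-1.464, -2.774, 0.002]
force: [0.1, -0.5, -0.4]
width: 0.0348
```

carry_out(rows=[[-1,[0,0,0.02],[0,0,0]],[-1,[0,0,0.04],[0,0,0]],[-1,[0,0,0.06],[0,0,0]],[-1,[0,0,0.08],[0,0,0]],[-1,[0,0,0.1],[0,0,0]]])

```text
time_s: 21.6
tcp_pos: [0.4985, -0.296, 0.048]
tool_rot: [-1.465, -2.775, 0.002]
force: [0.9, 0.1, -2.0]
width: 0.035
```

carry_out(rows=[[-1,[0,0,0.012],[0,0,0]],[-1,[0,0,0.024],[0,0,0]],[-1,[0,0,0.036],[0,0,0]],[-1,[0,0,0.048],[0,0,0]],[-1,[0,0,0.05],[0,0,0]]])

```text
time_s: 22.02
tcp_pos: [0.4987, -0.2962, 0.0477]
tool_rot: [-1.465, -2.776, 0.003]
force: [-3.5, -0.1, 10.5]
width: 0.0348
```

Touched the floor (+10.5 N). Relaxing and opening.

carry_out(rows=[[-1,[0,0,0],[0,0,0]],[-1,[0,0,0],[0,0,0]],[-0.1,[0,0,0],[0,0,0]],[0.1,[0,0,0],[0,0,0]],[0.3,[0,0,0],[0,0,0]]])

```text
time_s: 22.43
tcp_pos: [0.4987, -0.2962, 0.0476]
tool_rot: [-1.465, -2.775, 0.003]
force: [-0.6, 0.8, 1.1]
width: 0.0554
```

carry_out(rows=[[0.3,[0,0,0],[0,0,0]],[0.3,[0,0,-0.3],[0,0,0]],[0.3,[0,0,-0.8],[0,0,0]],[0.3,[0,0,-1.6],[0,0,0]],[0.3,[0,0,-2.5],[0,0,0]]])

```text
time_s: 22.85
tcp_pos: [0.4984, -0.2958, 0.1105]
tool_rot: [-1.464, -2.774, 0.003]
force: [-0.4, -0.3, 0.2]
width: 0.0557
```

carry_out(rows=[[0.3,[0,0,-1],[0,0,0]],[0.3,[0,0,-2],[0,0,0]],[0.3,[0,0,-3],[0,0,0]],[0.3,[0,0,-4],[0,0,0]],[0.3,[0,0,-4],[0,0,0]]])

```text
time_s: 23.27
tcp_pos: [0.5009, -0.2967, 0.2157]
tool_rot: [1.466, 2.776, -0.003]
force: [1.4, -0.2, 0.9]
width: 0.0554
```

Run:
```python
from h import *
s,M,y=tool(); print(s['tcp_pos'].round(3),s['force'].round(1),s['time_s'])
im,d,p=snap('wrist'); save('w5',im); W=allworld(d,p)
print(hexfit(W,(.499,-.296),(.05,.09)))
q=W[(np.hypot(W[...,0]-.499,W[...,1]+.296)<.018)&(W[...,2]>.06)&(W[...,2]<.09)]
A=np.c_[q[:,:2],np.ones(len(q))]; print('tilt',np.linalg.lstsq(A,q[:,2],rcond=None)[0][:2])
```

```text
[ 0.501 -0.297  0.216] [ 1.4 -0.2  0.9] 23.2667
(np.float64(0.07354309527946556), (np.float64(36.42219384746738), np.float64(34.5), array([ 498.11, -297.04])))
tilt [-0.00329529 -0.02889807]
```

View pics/w5.png

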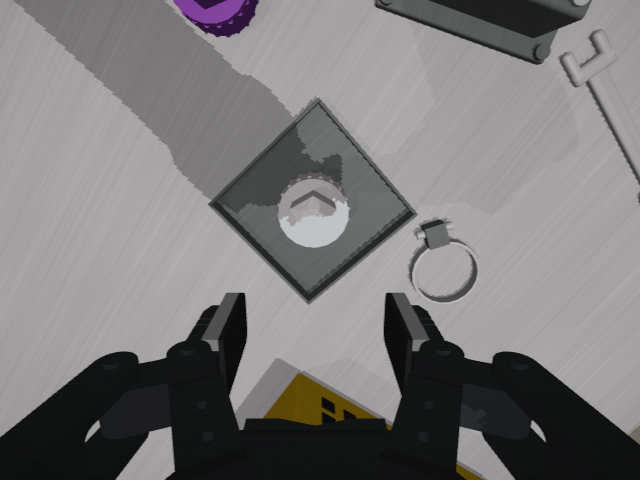

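The cap stands centred in the tray at (313,210), hexagon up at (498.1, -297.0) mm. Its top is at 73.5 mm, against 73 expected, and the gripper is well clear. Handing in.

```bash
python3 -c "
from cell import env
print(env.finish_job())"
```

```text
the job is handed in; nothing more can be done
None
```

I unscrewed the cap in three grips and set it down in the empty tray, then handed the job in at about 23 s. `finish_job` gives no verdict, so success isn't confirmed.

- **Unscrewing:** With a light upward pull, the thread let go about 430° from the start, roughly 1.18 to 1.2 turns. I saw it as the vertical force going from −4.3 N to +3.5 N. A straight test lift met no resistance, and I did not turn on to the stop. The largest pull was one test that read −17 N at the wrist (about 21 N at the thread by my estimate), below the 35 N limit.
- **Lifting:** I kept hold as the spring pushed, and a scene picture showed the cap upright in the fingers, well clear of the neck.
- **Setting down:** I lowered it to a 10.5 N touch, opened the fingers and backed off.
- **Last checks:** The cap is about 2 mm from the tray's centre. Its hexagon top is at 73.5 mm where 73 mm was expected, so the rim is on the floor. The gripper is about 0.14 m above it and touches nothing. In the last wrist view the wrench, clamp and purple cap looked undisturbed; I did not re-check the other bystanders.
- **Disagreements:** The first scene-camera estimate of the filter axis was about 2 mm off the wrist camera's; side forces stayed at 5 N or less while turning. The final depth fit showed a 0.03 rad tilt, within the 0.1 rad limit and probably measuring noise.

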